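Set the jar-sorting guide to the green lane

ROBOT

A 6-joint arm with a two-finger parallel gripper is mounted at the origin on the work surface. World frame = base frame: x ahead of the robot, y to its left, z up, the work surface at z = 0. Lengths are in mm, angles in rad, forces in N, time in s.
With the tool pointing down it reaches from about 300 to 775 mm from the base axis. Payload 14.6 kg.
Tool frame: the origin (TCP) lies midway between the tips of the shut fingers; the grasp point (between the pads) lies manip.grasp_offset behind it (manip.grasp_offset is the distance from the TCP to the grasp point, in mm); z points along the fingers, y is the direction in which the jaws open and shut (so a half turn about z gives the same grasp; the last joint's range is limited). The gripper opens to 94 mm and grips with 3 to 60 N. Pads are 16 mm wide; open, the fingers measure 119 mm over their backs; the gripper's body (75 mm by 177 mm) begins 78 mm behind the grasp point.
Start: joints at [-1.284, 0.3, 1.521, -0, 1.321, -0.067], TCP at [190.548, -515.927, 205.446] pointing down, gripper open.
Joint ranges: [-3.03, 3.03], [-0.79, 2.21], [0.23, 2.52], [-1.04, 4.18], [0, 3.07], [-2.55, 2.55]. Speed limits (rad/s): [2.22, 2.22, 2.57, 3.14, 3.14, 3.14].

INTERFACE

Orientations are given as [roll, pitch, yaw] about the fixed x, y, z axes, in that order (R = Rz(yaw) Ry(pitch) Rx(roll)).
In Python, from cell import monitor, vision, order, manip gives the robot as it stands.
- The arm moves only by the shell command python3 -m jog 'ROWS' [FORCE]. ROWS is JSON, a list of rows, each a list of 7 numbers: the shift along the tool's x, y, z in cm, then the turn, a rotation vector about the tool's x, y, z in rad, then the opening in per cent of the stroke, from 0 (shut) to 100 (fully open). In form: [[tx, ty, tz, rx, ry, rz, jaw], ...]. A call has 1 to 8 rows; each row shifts and turns the commanded pose from where the row before left it, along the tool's axes as they then stand; what a row does not reach is not made up. A row lasts 1/10 s, in which the tool goes at most 50 mm and 8.59 degrees, less where a joint would pass 70% of its speed; a pose out of reach is approached as far as the arm can. A call is refused whole if a number of a shift passes 5 or a number of a turn 0.15, either way. A call with a gripper value outside its range is refused whole. The fingers move at their own pace and stop on an object; FORCE is the grip in N (left out, the last holds). Time passes only in rows, so rows that do not move let the fingers close. It gives the time, the measured TCP pose, the force and the opening at its end, in the units of the state.
- monitor.read_state(): the state, without advancing time (a new reading comes with each control period).
- vision.camera(name): name is "scene" or "top"; returns a dict with "color" (400x640x3 uint8, blue, green, red), "fx", "fy", "cx", "cy" (pixels), "distortion" ([k1, k2, p1, p2, k3] as OpenCV has them; the pictures are not rectified), "cam_to_world" (4x4, takes a point from camera to world coordinates). Camera axes: x right, y down, z forward; pixel columns grow to the right and rows downward; lengths in mm; the calibration is good to about 2 mm. A picture is of the moment at which its call begins. There is no depth.
- order.sign_off(): hands the job in, once; it reports no verdict.
The state is a dict: "clock": time; "joints": joint angles; "qd": joint speeds; "effort": joint torques, N m; "eef_pos": TCP position; "eef_rot": TCP orientation; "wrist_force": force on the tool from outside, world axes, zero at the start; "moment": the same for the moment, N m; "finger_gap": finger opening in mm.
Only numpy, scipy, OpenCV 4.12 (cv2) and the standard library are available. Lean on these libraries where they do the work, as an engineer would, in place of code of your own. Each camera call takes 0.05 s, during which the arm holds its last target.

TASK

The swing guide on the biscuit-jar sorting deck is locked in its middle notch: press its sprung lever down to free it, swing it to the green tag and feel for the notch there, which may lie a little to either side of the tag, so that the lever springs fully up and locks. Go gently, pushing the lever rather than gripping it and never putting more than about 25 N on it, leave the jars and the other loose things on the counter where they stand, and let go.

Things in the scene. Friction and masses are not known exactly. Their poses are not given: they have to be found in the camera images.
- deck: Fixed jar sorting deck: grey housing 190 x 270 mm, 42 mm high, with a 20 mm high lane plate behind. Origin on the counter under the lever's pivot; x points from the lever side to the lanes (the lever lies along -x when in the middle), z up. A dark arched bar 22 mm wide, top 92 mm high, spans the lever 85 mm from the pivot; the tags sit on it 20 and 40 degrees either side of the middle.
- guide (a joint): Swing angle of lever and orange guide (rad): 0 in the middle, positive counterclockwise from above (the lever's free end moves to the deck's -y), range -0.80 to 0.80. Friction holds it where left. Sprung up, it is locked by a tooth in a notch of a latch plate hidden under the arched bar; in an outer notch the tooth has about 1.5 degrees of play either way, in the middle one up to 5.
- lever_post (a point): Top centre of the red post on the lever's free end, 165 mm from the pivot, 100 mm above the counter when locked. The post is 16 mm in diameter, 32 mm tall, in the middle of the black press plate (36 mm along the lever, 70 mm across, 10 mm thick), whose top is 32 mm below this point.
- lever_mark (a point): Point on top of the lever bar at its tooth, 85 mm from the pivot, under the arched bar.
- tag_green: Green round tag, 19 mm in diameter, 8 mm thick, fixed on the arched bar near one of the four outer notches; that notch lies up to 5 degrees to either side of the tag (its side and amount are unknown). Origin in the centre of its underside, 92 mm above the counter. Yellow, blue and white tags mark the other outer notches; which is where changes.
- jar_side_l: Loose pale biscuit jar with black lid, 68 mm in diameter, 110 mm tall, standing beside the deck's housing; leave alone. Origin in the centre of its underside.
- jar_side_r: Loose golden biscuit jar with black lid, 68 mm in diameter, 110 mm tall, standing beside the deck's housing; leave alone. Origin in the centre of its underside.
- lid: Loose black jar lid, 71 mm in diameter, 18 mm tall, lying on the counter; leave alone. Origin in the centre of its underside.
- spatula: Loose spatula lying on the counter; leave alone.
- lever: Steel lever bar, black press plate, red post. Origin on the pivot axis, at counter height when locked; -x runs along the bar to the post. Pressed straight down it moves up to 14 mm against a spring (about 4 N at first, 8 N at 7 mm, 13 N at 14 mm); from 8 mm it can swing. Let up between notches it stays about 7 mm down and slides along; reaching a notch it springs up and locks.
- jar_front: Loose small brown biscuit jar with black lid, 52 mm in diameter, 60 mm tall, standing on the counter in front of the lever; leave alone. Origin in the centre of its underside.

How it is judged (in metres and radians):
On the way:
1. The lever is pressed down and swung out of the middle notch (z of lever_post in the frame of deck below 0.0945 m and (value of joint guide above 0.1 rad or value of joint guide below -0.1 rad)), for 0.1 s.
At the end, for the whole second after the job is handed in: The lever stands still, locked in the notch at the green tag (its mark within 11 mm of directly under the tag, level distance) and sprung fully up (post top within 2 mm of its locked height of 100 mm). The jars, lid and spatula are where they were (horizontal distance between lever_mark and tag_green below 0.011 m and z of lever_post in the frame of deck above 0.098 m and velocity of joint guide between -0.05 and 0.05 rad/s); the robot touches nothing.
It fails at once if More than 25 N on the lever (contact force between lever and the fingers above 25 N or contact force between lever and the arm above 25 N).
It fails at once if A bystander is shifted by more than 20 mm (distance of any of jar_side_l, jar_side_r, jar_front, lid, spatula from where it was at the start of the episode above 0.02 m).
It fails at once if A jar is tipped (angle between any of jar_side_l, jar_side_r, jar_front's own z axis and vertical above 0.4 rad).
It also fails if it takes over 40 s, if anything falls off the work surface, if the arm or the gripper's body presses on something with over 40 N, if the wrist force passes 120 N, or if a joint passes its speed limit or range.

## Working session

There is one attempt and no reset: what is moved stays moved. The work goes in short steps, Python scripts to look and compute and a shell command to move; the robot and the scene stay as the last step left them, time stands still between calls to the robot, and variables do not carry over. Pictures are saved under pics/ and viewed, and the job is handed in when it is done.

```bash
mkdir -p pics; ls
python3 - <<'E'
from cell import monitor, vision, order, manip
import cv2,numpy as np
print(monitor.read_state(), manip.grasp_offset)
for n in("scene","top"):
    c=vision.camera(n); cv2.imwrite(f"pics/{n}0.png",c["color"]); print(n,c["fx"],c["fy"],c["cx"],c["cy"],c["distortion"],np.round(c["cam_to_world"],3).tolist())
E
```

```text
pics
{'clock': 0.0, 'joints': array([-1.28358351e+00,  3.00448529e-01,  1.52159388e+00, -1.69133691e-05,
        1.32069131e+00, -6.65879606e-02]), 'qd': array([ 1.30347428e-03,  6.89894886e-05,  1.01858852e-04, -7.36903802e-04,
       -5.73024689e-05, -1.88555096e-03]), 'effort': array([ 1.40799177e-03, -5.31808341e+01, -3.52728868e+01,  7.08673079e-02,
        2.44989916e-02, -8.32584715e-05]), 'eef_pos': array([ 190.47984941, -515.67891891,  204.89329443]), 'eef_rot': array([-3.14045303e+00, -5.95789629e-05,  3.53804939e-01]), 'wrist_force': array([-0.68194645,  0.22759735,  0.68025627]), 'moment': array([ 0.02562196, -0.02620171, -0.02084746]), 'finger_gap': 93.82150768806564} 18.8
scene 461.1948416968674 461.1948416968674 318.89212528999485 199.63285968247922 [0.01308163 0.         0.         0.         0.        ] [[-0.81, 0.489, -0.324, 888.13], [0.586, 0.688, -0.428, 475.71], [0.014, -0.536, -0.844, 1082.163], [0.0, 0.0, 0.0, 1.0]]
top 470.846391590708 470.846391590708 320.2811247590167 199.8443958043796 [-0.11780151  0.          0.          0.          0.        ] [[0.008, -0.981, 0.192, 302.289], [-1.0, -0.009, -0.005, -3.655], [0.007, -0.192, -0.981, 1315.346], [0.0, 0.0, 0.0, 1.0]]
```

View pics/scene0.png

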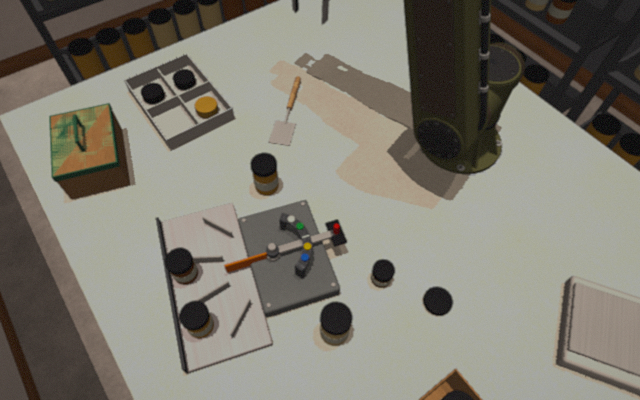

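View pics/top0.png

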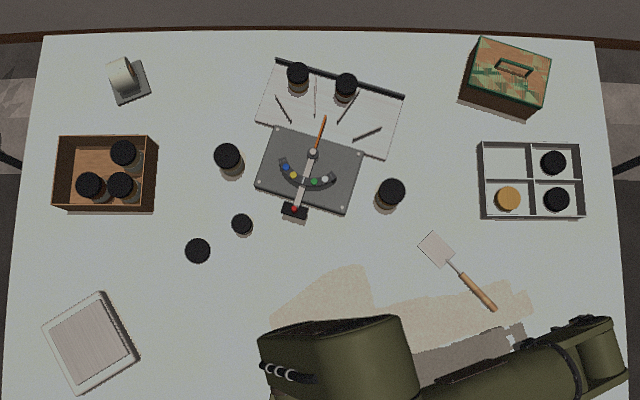

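The top view shows the deck at about (310,170), with the red post at about (295,209) and the green tag at about (317,181), next to the lever on the image's right side. Jars stand at (228,157), (390,193) and (242,224). Next I'll measure by colour masks.

```bash
cat > h.py <<'E'
from cell import monitor, vision, order, manip
import cv2,numpy as np
def ray(c,px):
    K=np.array([[c["fx"],0,c["cx"]],[0,c["fy"],c["cy"]],[0,0,1]])
    u=cv2.undistortPoints(np.array([[px]],float),K,np.array(c["distortion"],float))[0,0]
    T=np.array(c["cam_to_world"]); d=T[:3,:3]@np.array([u[0],u[1],1]); return T[:3,3],d/np.linalg.norm(d)
def onplane(c,px,z):
    o,d=ray(c,px); return o+d*(z-o[2])/d[2]
def tri(r1,r2):
    (o1,d1),(o2,d2)=r1,r2
    A=np.stack([d1,-d2],1); s=np.linalg.lstsq(A,o2-o1,rcond=None)[0]
    a,b=o1+s[0]*d1,o2+s[1]*d2; return (a+b)/2,np.linalg.norm(a-b)
H=dict(red=((0,10),150,70),green=((45,85),80,50),blue=((100,125),110,60),yellow=((20,34),150,110),orange=((5,16),170,90))
def blobs(c,col,roi):
    (lo,hi),s,v=H[col]; hsv=cv2.cvtColor(c["color"],cv2.COLOR_BGR2HSV)
    m=cv2.inRange(hsv,(lo,s,v),(hi,255,255))
    if col=="red": m|=cv2.inRange(hsv,(172,s,v),(180,255,255))
    k=np.zeros_like(m); x0,y0,x1,y1=roi; k[y0:y1,x0:x1]=m[y0:y1,x0:x1]
    n,l,st,ce=cv2.connectedComponentsWithStats(k)
    return sorted([(int(st[i,4]),np.round(ce[i],1).tolist()) for i in range(1,n) if st[i,4]>5],reverse=True)
ROI=dict(top=(250,100,370,230),scene=(220,195,360,320))
E
python3 - <<'E'
from h import *
C={n:vision.camera(n) for n in("top","scene")}
for col in H:
    b={n:blobs(C[n],col,ROI[n]) for n in C}; print(col,b)
    if all(b.values()): print("   ",[np.round(x,1) for x in tri(*[ray(C[n],b[n][0][1]) for n in C])])
for n in C:
    x0,y0,x1,y1=ROI[n]; im=cv2.resize(C[n]["color"][y0:y1,x0:x1],None,fx=5,fy=5,interpolation=cv2.INTER_CUBIC)[:600,:800]
    cv2.imwrite(f"pics/{n}_z.png",im)
E
```

```text
red {'top': [(25, [293.3, 208.2])], 'scene': [(52, [335.8, 227.4]), (9, [249.3, 262.0]), (9, [240.1, 265.1]), (8, [232.8, 266.4])]}
    [array([519.2,  60.9,  86.2]), np.float64(0.1)]
green {'top': [(40, [313.8, 181.1])], 'scene': [(51, [299.5, 225.6])]}
    [array([591.6,   7.7,  93. ]), np.float64(0.8)]
blue {'top': [(37, [285.5, 166.7])], 'scene': [(54, [304.5, 256.9])]}
    [array([630.2,  84.1,  93.9]), np.float64(1.2)]
yellow {'top': [(19, [292.9, 174.4])], 'scene': [(48, [307.1, 245.7])]}
    [array([608.7,  63.9,  94.9]), np.float64(1.6)]
orange {'top': [(64, [320.0, 131.5])], 'scene': [(109, [246.2, 259.4])]}
    [array([740.9,  -6.7,  60.7]), np.float64(4.1)]
```

View pics/top_z.png

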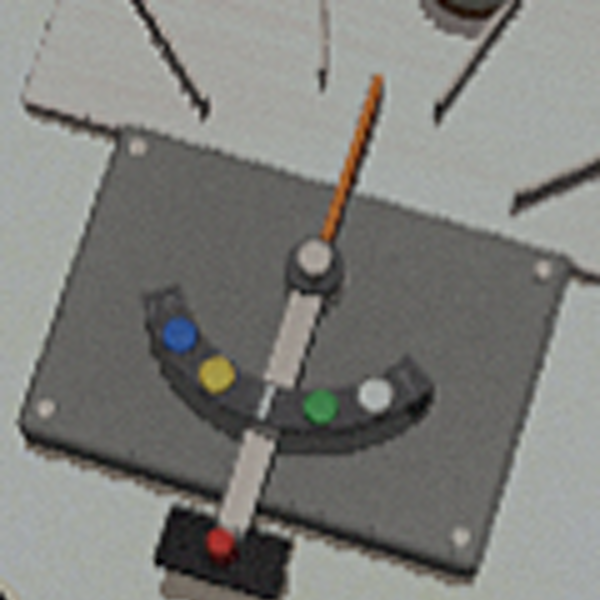

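View pics/scene_z.png

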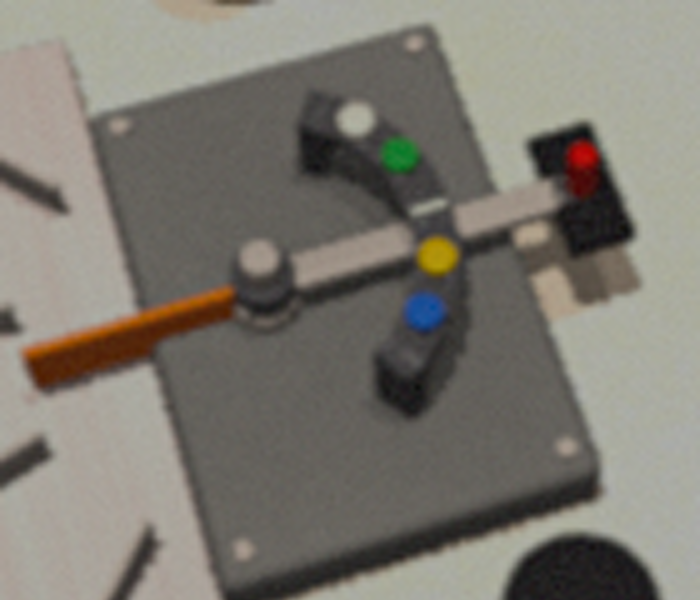

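The zoomed crops confirm the order of the tags: blue, yellow, middle, green, white. Green is the inner tag on the robot's right. I'll fit the deck frame to the tags now.

Run:
```python
from h import *
C={n:vision.camera(n) for n in("top","scene")}
P={}
for col in("blue","yellow","green"):
    P[col]=[onplane(C[n],blobs(C[n],col,ROI[n])[0][1],99) for n in C]
P["white"]=[onplane(C["top"],(325.2,178.8),99),onplane(C["scene"],(291.2,218.8),99)]
for k in P: print(k,np.round(P[k],1).tolist())
ang=dict(blue=-40,yellow=-20,green=20,white=40)
# green side: q positive
M=np.array([[-85*np.cos(np.radians(a)),-85*np.sin(np.radians(a))] for a in ang.values()])
for w in([0],[1],[0,1]):
    W=np.array([np.mean([P[k][i][:2] for i in w],0) for k in ang])
    A=M-M.mean(0);B=W-W.mean(0); U,S,V=np.linalg.svd(A.T@B); R=(U@V).T
    t=W.mean(0)-R@M.mean(0); yaw=np.arctan2(R[1,0],R[0,0])
    print(w,"pivot",t.round(1),"yaw",yaw,np.degrees(yaw),"res",np.linalg.norm(M@R.T+t-W,axis=1).round(1),"det",np.linalg.det(R))
for q in(0,15,20,25,30):
    a=np.radians(q); print(q,"post",(t+R@[-165*np.cos(a),-165*np.sin(a)]).round(1))
for n in C:
    print(n,"post red at z90",onplane(C[n],blobs(C[n],"red",ROI[n])[0][1],88).round(1))
# jars
t_=C["top"]
for k,px,z in(("sl",(228,155),110),("sr",(391,191),110),("front",(242,223),60),("lid",(198,250),18)): print(k,onplane(t_,px,z).round(0))
```

```text
blue [[629.2, 83.3, 99.0], [631.1, 86.6, 99.0]]
yellow [[608.5, 63.6, 99.0], [609.6, 66.5, 99.0]]
green [[590.4, 7.3, 99.0], [593.3, 10.7, 99.0]]
white [[597.0, -22.9, 99.0], [598.9, -16.7, 99.0]]
[0] pivot [675.5  11.4] yaw -0.3000087323377722 -17.189234180024325 res [0.5 1.1 0.2 1.4] det 1.0000000000000002
[1] pivot [677.5  15.5] yaw -0.2976756607154664 -17.055559022764466 res [0.3 0.3 0.8 1. ] det 1.0000000000000002
[0, 1] pivot [676.5  13.5] yaw -0.29885633912519943 -17.123206912604385 res [0.2 0.4 0.3 0.4] det 1.0000000000000007
0 post [518.8  62. ]
15 post [511.6  19.6]
20 post [511.7   5.2]
25 post [513.1  -9.2]
30 post [515.7 -23.3]
top post red at z90 [518.6  60.9  88. ]
scene post red at z90 [520.1  62.2  88. ]
sl [657. 237. 110.]
sr [ 563. -196.  110.]
front [482. 200.  60.]
lid [411. 327.  18.]
```

The pivot is at about (676.5, 13.5), deck yaw is about −0.299, and the measured post position (519, 62) matches the fit to within 1 mm. Green is at q of about +20°. My plan is to straddle the post with a loose gap of about 30 mm, press the plate about 10 mm down, and swing.

```bash
python3 -m jog '[[0,0,0,0,0,0.15,32],[0,0,0,0,0,0.15,32],[0,0,0,0,0,0.15,32],[0,0,0,0,0,0.15,32]]'
cat > to.py <<'E'
import sys
from h import *
def rot(s):
    r,p,y=s["eef_rot"]; from scipy.spatial.transform import Rotation as Q
    return Q.from_euler("xyz",[r,p,y])
def delta(x,y,z,s):
    return rot(s).inv().apply(np.array([x,y,z])-s["eef_pos"])/10
def tip(q,r=165):
    a=np.radians(q)-0.299; return np.array([676.5-r*np.cos(a),13.5-r*np.sin(a)])
s=monitor.read_state(); print("t",round(s["clock"],2),"pos",s["eef_pos"].round(1),"rpy",s["eef_rot"].round(4),"F",s["wrist_force"].round(1),"gap",round(s["finger_gap"],1))
if len(sys.argv)>3: print("tool delta cm",delta(*map(float,sys.argv[1:4]),s).round(2))
E
python3 to.py 519 62 200
```

```text
clock: 0.7
eef_pos: [190.5, -515.9, 205.4]
eef_rot: [-3.141, 0.0, -0.252]
wrist_force: [0.0, -1.1, -0.6]
finger_gap: 65.4
t 0.7 pos [ 190.5 -515.9  205.4] rpy [-3.1415e+00  1.0000e-04 -2.5240e-01] F [ 0.  -1.1 -0.6] gap 65.4
tool delta cm [ 17.38 -64.16   0.54]
```

```bash
python3 -m jog '[[1.0,-3.5,0,0,0,0,32],[1.1,-4,0,0,0,0,32],[1.1,-4,0,0,0,0,32],[1.1,-4,0,0,0,0,32],[1.1,-4,0,0,0,0,32],[1.1,-4,0,0,0,0,32],[1.1,-4,0,0,0,0,32],[1.1,-4,0,0,0,0,32]]'
python3 to.py 519 62 200
```

```text
clock: 1.5
eef_pos: [352.2, -230.1, 205.6]
eef_rot: [3.141, -0.0, -0.246]
wrist_force: [0.5, -0.5, -0.7]
finger_gap: 30.0
t 1.5 pos [ 352.2 -230.1  205.6] rpy [ 3.1414e+00 -5.0000e-04 -2.4650e-01] F [ 0.5 -0.5 -0.7] gap 30.0
tool delta cm [  9.05 -32.4    0.56]
```

```bash
python3 -m jog '[[1.1,-4,0,0,0,0,32],[1.1,-4,0,0,0,0,32],[1.1,-4,0,0,0,0,32],[1.1,-4,0,0,0,0,32],[1.1,-4,0,0,0,0,32],[1.1,-4,0,0,0,0,32],[1.1,-4,0,0,0,0,32],[0,0,0,0,0,0,32]]'
python3 to.py 519 62 130
```

```text
clock: 2.3
eef_pos: [495.8, 24.5, 205.1]
eef_rot: [-3.141, 0.0, -0.242]
wrist_force: [0.4, 0.1, -0.1]
finger_gap: 30.1
t 2.3 pos [495.8  24.5 205.1] rpy [-3.1412e+00  3.0000e-04 -2.4240e-01] F [ 0.4  0.1 -0.1] gap 30.1
tool delta cm [ 1.36 -4.2   7.51]
```

```bash
python3 -m jog '[[0.7,-2.1,0,0,0,0.03,32],[0.66,-2.1,1.0,0,0,0.02,32],[0,0,2.5,0,0,0,32],[0,0,2.5,0,0,0,32],[0,0,2.0,0,0,0,32],[0,0,0,0,0,0,32],[0,0,0,0,0,0,32]]'
python3 to.py 519 62 72
python3 - <<'E'
from h import *
for n,(x0,y0,x1,y1) in(("scene",(260,160,420,280)),("top",(230,130,370,235))):
    c=vision.camera(n); cv2.imwrite(f"pics/{n}1.png",cv2.resize(c["color"][y0:y1,x0:x1],None,fx=5,fy=5,interpolation=cv2.INTER_CUBIC))
E
```

```text
clock: 3.0
eef_pos: [518.7, 57.8, 126.1]
eef_rot: [-3.142, -0.0, -0.297]
wrist_force: [-0.9, 0.0, -0.0]
finger_gap: 30.2
t 3.0 pos [518.7  57.8 126.1] rpy [-3.1416e+00 -1.0000e-04 -2.9660e-01] F [-0.9  0.  -0. ] gap 30.2
tool delta cm [-0.09 -0.41  5.41]
```

View pics/scene1.png

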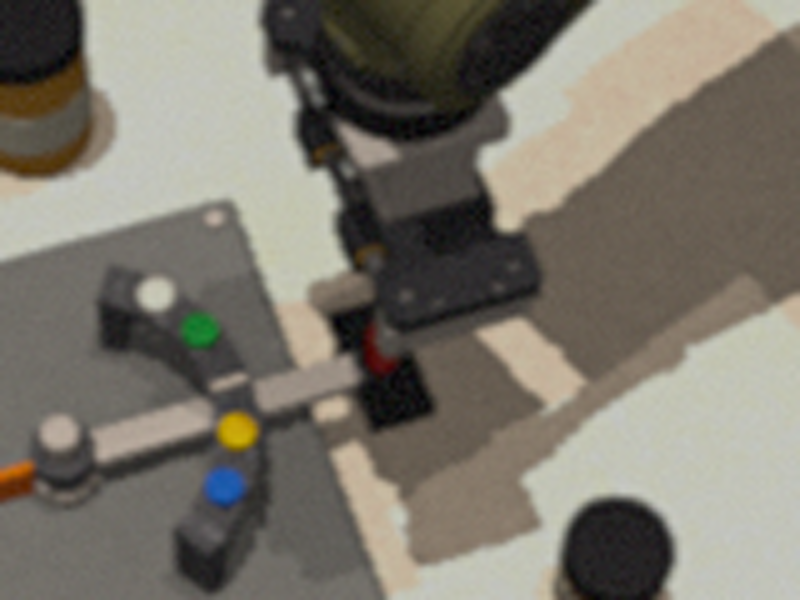

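View pics/top1.png

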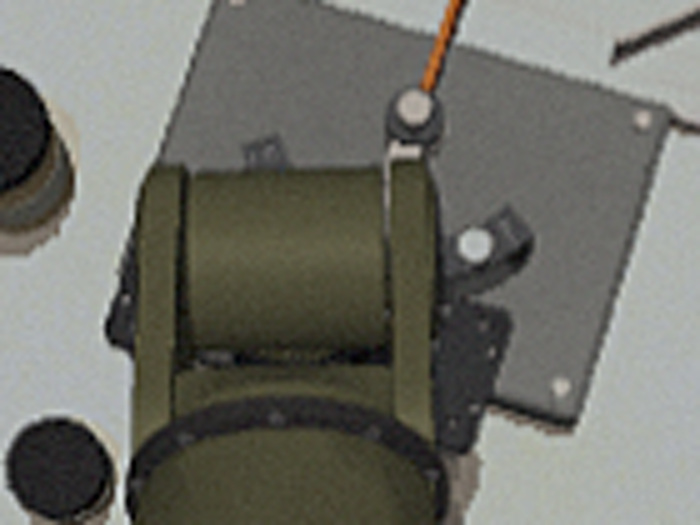

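The scene view shows the fingers above the red post (378,350), with the bar and tags clear of the gripper. The top view is mostly hidden by the arm. I'll shift 4 mm and go down beside the post.

```bash
python3 -m jog '[[-0.05,-0.4,0,0,0,0,32],[0,0,1.5,0,0,0,32],[0,0,1.5,0,0,0,32],[0,0,1.5,0,0,0,32],[0,0,0,0,0,0,32],[0,0,0,0,0,0,32]]'
python3 to.py 519 62 68
```

```text
clock: 3.7
eef_pos: [519.6, 62.3, 81.2]
eef_rot: [-3.141, -0.001, -0.296]
wrist_force: [0.1, 0.1, 0.1]
finger_gap: 30.4
t 3.7 pos [519.6  62.3  81.2] rpy [-3.1414e+00 -6.0000e-04 -2.9610e-01] F [0.1 0.1 0.1] gap 30.4
tool delta cm [-0.05  0.05  1.32]
```

```bash
for i in 1; do python3 -m jog '[[0,0,0.5,0,0,0,32],[0,0,0.4,0,0,0,32],[0,0,0.2,0,0,0,32],[0,0,0.2,0,0,0,32],[0,0,0,0,0,0,32]]'; done
```

```text
clock: 4.2
eef_pos: [519.3, 62.2, 67.5]
eef_rot: [-3.142, 0.0, -0.296]
wrist_force: [-2.8, 0.6, 3.2]
finger_gap: 30.4
```

```bash
python3 -m jog '[[0,0,0.2,0,0,0,32],[0,0,0.2,0,0,0,32],[0,0,0.2,0,0,0,32],[0,0,0,0,0,0,32]]'; python3 -m jog '[[0,0,0.2,0,0,0,32],[0,0,0.2,0,0,0,32],[0,0,0,0,0,0,32],[0,0,0,0,0,0,32]]'
```

```text
clock: 4.6
eef_pos: [519.4, 62.2, 61.7]
eef_rot: [-3.141, -0.0, -0.296]
wrist_force: [-2.6, 0.2, 7.0]
finger_gap: 29.7
clock: 5.0
eef_pos: [519.4, 62.2, 58.0]
eef_rot: [-3.141, -0.0, -0.296]
wrist_force: [-4.7, 0.5, 10.5]
finger_gap: 30.1
```

```bash
python3 -m jog '[[0,0.3,0,0,0,0,32],[0,0.3,0,0,0,0,32],[0,0.4,0,0,0,-0.025,32],[0.01,0.4,0,0,0,-0.025,32],[0.01,0.4,0,0,0,-0.025,32],[0,0,0,0,0,0,32]]'
cat > q.py <<'E'
from h import *
from to import rot,tip
s=monitor.read_state(); d=s["eef_pos"][:2]-[676.5,13.5]
print("tool r",np.hypot(*d).round(1),"tool q deg",np.degrees(np.arctan2(-d[1],-d[0])+.299).round(2),"yaw-q",np.degrees(s["eef_rot"][2]+.299).round(2),"jts",s["joints"].round(2))
E
python3 q.py
```

```text
clock: 5.6
eef_pos: [515.3, 44.6, 58.4]
eef_rot: [-3.141, -0.002, -0.221]
wrist_force: [-1.0, -1.4, 9.9]
finger_gap: 30.3
t 5.6 pos [515.3  44.6  58.4] rpy [-3.1411e+00 -2.2000e-03 -2.2050e-01] F [-1.  -1.4  9.9] gap 30.3
tool r 164.2 tool q deg 6.22 yaw-q 4.5 jts [ 0.02  0.4   1.76 -0.    0.98  1.81]
```

```bash
python3 -m jog '[[0,0.3,0.05,0,0,0,32],[-0.01,0.4,0,0,0,-0.03,32],[-0.01,0.4,0,0,0,-0.03,32],[0,0.4,0,0,0,-0.03,32],[0,0.4,0,0,0,-0.03,32],[0,0,0,0,0,0,32]]'; python3 q.py;  python3 - <<'E'
from h import *
for n,(x0,y0,x1,y1) in(("scene",(220,160,380,280)),):
    c=vision.camera(n); cv2.imwrite(f"pics/{n}2.png",cv2.resize(c["color"][y0:y1,x0:x1],None,fx=5,fy=5,interpolation=cv2.INTER_CUBIC))
E
```

```text
clock: 6.2
eef_pos: [512.4, 25.8, 58.2]
eef_rot: [-3.141, -0.004, -0.101]
wrist_force: [2.7, -1.6, 9.6]
finger_gap: 30.3
t 6.2 pos [512.4  25.8  58.2] rpy [-3.1414 -0.0043 -0.1005] F [ 2.7 -1.6  9.6] gap 30.3
tool r 164.5 tool q deg 12.86 yaw-q 11.37 jts [-0.02  0.39  1.77 -0.    0.97  1.65]
```

View pics/scene2.png

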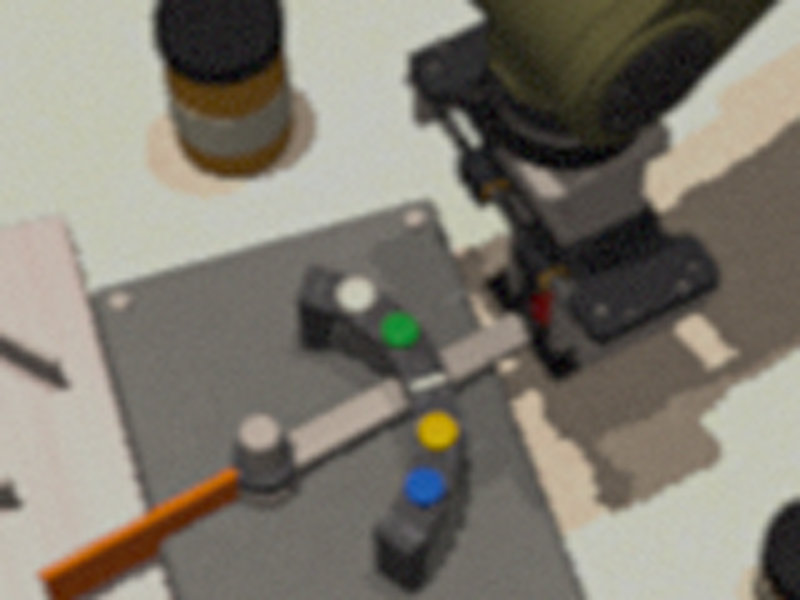

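The lever is out of the middle notch and now points just short of the green tag (400,330 in the crop). I'll measure its angle from the orange guide.

```bash
cat > ang.py <<'E'
from h import *
def ang(c,name):
    hsv=cv2.cvtColor(c["color"],cv2.COLOR_BGR2HSV); m=cv2.inRange(hsv,(5,150,70),(18,255,255))
    x0,y0,x1,y1=dict(top=(270,90,370,150),scene=(215,225,285,310))[name]
    ys,xs=np.nonzero(m[y0:y1,x0:x1]); P=np.array([onplane(c,(x+x0,y+y0),55)[:2] for x,y in zip(xs,ys)])
    v=cv2.fitLine(P.astype(np.float32),cv2.DIST_HUBER,0,.01,.01).ravel()[:2]; v=v*np.sign(v[0])
    m=P.mean(0)-[676.5,13.5]
    return len(P),np.degrees(np.arctan2(v[1],v[0])+.299).round(2),np.degrees(np.arctan2(m[1],m[0])+.299).round(2)
if __name__=="__main__":
    for n in("top","scene"):
        print("init",n,ang(dict(vision.camera(n),color=cv2.imread(f"pics/{n}0.png")),n)); print("now",n,ang(vision.camera(n),n))
E
python3 ang.py
```

```text
init top (67, np.float32(0.65), np.float64(0.51))
now top (66, np.float32(14.33), np.float64(12.74))
init scene (288, np.float32(3.9), np.float64(2.89))
now scene (282, np.float32(16.89), np.float64(15.49))
```

The lever is at about 12.5° (guide moved by about 12.4–13° in both views). I'll let it up, then slide it slowly by the post alone.

```bash
python3 -m jog '[[0,0,-0.3,0,0,0,32],[0,0,-0.3,0,0,0,32],[0,0,-0.3,0,0,0,32],[0,0,-0.3,0,0,0,32],[0,0,0,0,0,-0.02,32],[0,0,0,0,0,0,32]]'; python3 q.py; python3 -m jog '[[0,0.2,0,0,0,0,32],[0,0.2,0,0,0,0,32],[0,0.2,0,0,0,0,32],[0,0,0,0,0,0,32]]'; python3 ang.py | grep now
```

```text
clock: 7.05
eef_pos: [510.8, 26.2, 68.8]
eef_rot: [3.142, 0.0, -0.08]
wrist_force: [-0.2, -0.5, -0.3]
finger_gap: 29.8
t 7.05 pos [510.8  26.2  68.8] rpy [ 3.1416e+00  2.0000e-04 -8.0100e-02] F [-0.2 -0.5 -0.3] gap 29.8
tool r 166.2 tool q deg 12.74 yaw-q 12.54 jts [-0.02  0.38  1.77 -0.    1.    1.63]
clock: 7.45
eef_pos: [510.3, 20.0, 68.9]
eef_rot: [3.142, 0.0, -0.082]
wrist_force: [0.1, 1.0, -0.6]
finger_gap: 30.1
now top (66, np.float32(14.62), np.float64(13.24))
now scene (279, np.float32(17.15), np.float64(15.54))
```

```bash
python3 -m jog '[[0,0.1,-0.1,0,0,0,32],[0,0.1,-0.1,0,0,0,32],[0,0.1,0,0,0,-0.01,32],[0,0.1,0,0,0,-0.01,32],[0,0.1,0,0,0,-0.01,32],[0,0,0,0,0,0,32]]'; python3 ang.py | grep now;python3 q.py
```

```text
clock: 8.25
eef_pos: [510.1, 15.2, 71.1]
eef_rot: [-3.142, -0.0, -0.051]
wrist_force: [0.7, 2.6, 0.9]
finger_gap: 30.1
now top (55, np.float32(14.22), np.float64(12.79))
now scene (280, np.float32(17.73), np.float64(16.21))
t 8.45 pos [509.9  15.2  70.9] rpy [ 3.1415e+00  1.0000e-04 -5.1300e-02] F [1.  1.6 0.9] gap 29.9
tool r 166.6 tool q deg 16.54 yaw-q 14.19 jts [-0.04  0.37  1.77 -0.    1.    1.58]
```

```bash
python3 -m jog '[[0,0.1,0,0,0,0,32],[0,0.1,0,0,0,-0.01,32],[0,0.1,0,0,0,-0.01,32],[0,0.1,0,0,0,-0.01,32],[0,0,0,0,0,0,32]]'; python3 ang.py | grep now;python3 q.py;  python3 - <<'E'
from h import *
for n,(x0,y0,x1,y1) in(("scene",(220,160,380,280)),):
    c=vision.camera(n); cv2.imwrite(f"pics/{n}3.png",cv2.resize(c["color"][y0:y1,x0:x1],None,fx=5,fy=5,interpolation=cv2.INTER_CUBIC))
E
```

```text
clock: 8.95
eef_pos: [509.8, 11.1, 70.9]
eef_rot: [3.142, 0.0, -0.021]
wrist_force: [0.4, -0.2, 0.7]
finger_gap: 30.4
now top (57, np.float32(15.61), np.float64(14.58))
now scene (279, np.float32(19.54), np.float64(17.59))
t 9.15 pos [509.7  11.2  70.9] rpy [ 3.1415e+00  2.0000e-04 -2.1300e-02] F [-0.5  1.   0.3] gap 29.9
tool r 166.8 tool q deg 17.93 yaw-q 15.91 jts [-0.05  0.37  1.77 -0.    1.    1.54]
```

View pics/scene3.png

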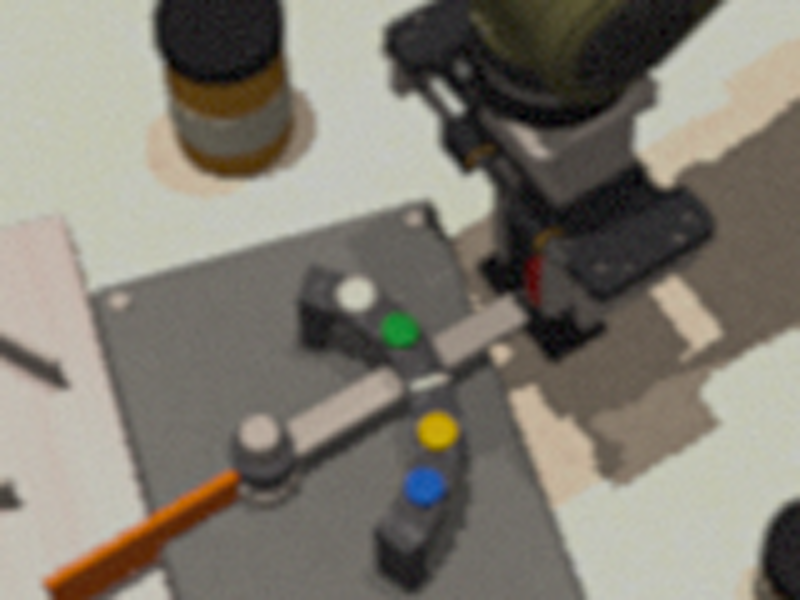

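The lever is still down and sliding, at about 14.5°, with the post at (533,280) in the crop. The side force is low, so I'll continue.

```bash
python3 -m jog '[[-0.02,0.1,0,0,0,0,32],[-0.02,0.1,0,0,0,-0.01,32],[0.02,0.1,0,0,0,-0.01,32],[0,0.1,0,0,0,-0.01,32],[0,0,0,0,0,0,32]]'; python3 ang.py | grep now;python3 q.py
```

```text
clock: 9.7
eef_pos: [509.6, 7.1, 71.0]
eef_rot: [3.142, -0.0, 0.009]
wrist_force: [0.6, -0.6, 0.5]
finger_gap: 29.8
now top (52, np.float32(17.18), np.float64(16.04))
now scene (274, np.float32(20.9), np.float64(18.84))
t 9.9 pos [509.5   7.2  70.9] rpy [3.1415e+00 2.0000e-04 8.7000e-03] F [-0.5  0.9  0.5] gap 30.1
tool r 167.1 tool q deg 19.29 yaw-q 17.63 jts [-0.06  0.37  1.77 -0.    1.    1.5 ]
```

```bash
python3 -m jog '[[0,0.1,0,0,0,0,32],[0,0.1,0,0,0,-0.01,32],[0,0.1,0,0,0,-0.01,32],[0,0,0,0,0,0,32]]'; python3 ang.py | grep now;python3 q.py
```

```text
clock: 10.3
eef_pos: [509.6, 4.3, 70.9]
eef_rot: [-3.141, -0.0, 0.029]
wrist_force: [0.5, 3.0, -0.3]
finger_gap: 30.1
now top (68, np.float32(18.94), np.float64(17.09))
now scene (278, np.float32(21.6), np.float64(19.89))
t 10.5 pos [509.6   4.3  70.9] rpy [-3.1415e+00 -1.0000e-04  2.8700e-02] F [ 1.6  2.5 -1.7] gap 29.9
tool r 167.1 tool q deg 20.28 yaw-q 18.78 jts [-0.06  0.37  1.77  0.    1.    1.48]
```

```bash
python3 -m jog '[[0,0.1,0,0,0,0,32],[0,0.1,0,0,0,-0.01,32],[0,0.1,0,0,0,-0.01,32],[0,0,0,0,0,0,32]]'; python3 ang.py | grep now;python3 q.py
```

```text
clock: 10.9
eef_pos: [509.9, 2.7, 70.9]
eef_rot: [-3.139, -0.001, 0.049]
wrist_force: [3.1, 16.0, -2.9]
finger_gap: 29.9
now top (57, np.float32(18.87), np.float64(17.69))
now scene (271, np.float32(21.84), np.float64(20.36))
t 11.1 pos [509.9   2.7  70.9] rpy [-3.1392e+00 -6.0000e-04  4.8800e-02] F [ 3.1 14.8 -2. ] gap 30.3
tool r 167.0 tool q deg 20.82 yaw-q 19.93 jts [-0.07  0.37  1.77  0.    1.    1.45]
```

Run:
```python
from h import *
for n,(x0,y0,x1,y1) in(("scene",(220,160,380,280)),):
    c=vision.camera(n); cv2.imwrite(f"pics/{n}4.png",cv2.resize(c["color"][y0:y1,x0:x1],None,fx=5,fy=5,interpolation=cv2.INTER_CUBIC))
```

```text
(no output)
```

View pics/scene4.png

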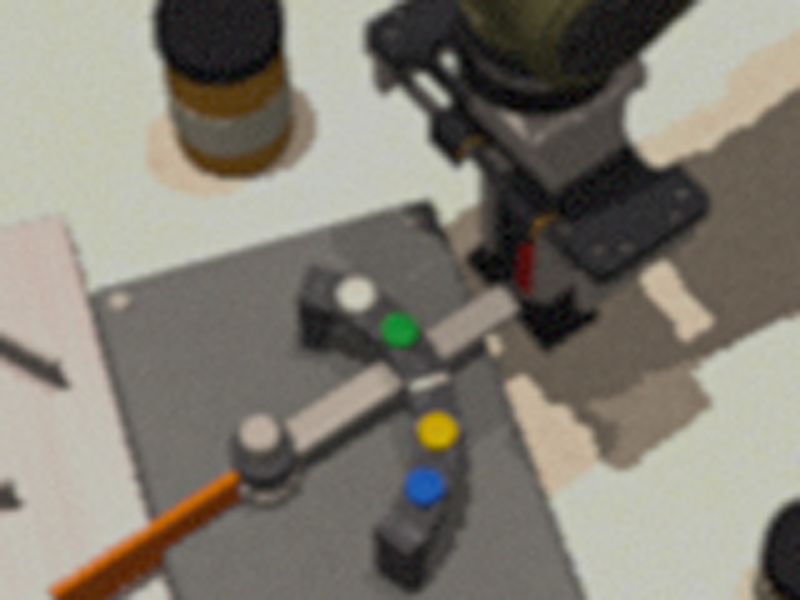

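The side force jumped to 16 N and the lever stopped at about 17.5°, so the tooth has most likely caught. I'll relieve the push, then feel for the plate height.

```bash
python3 -m jog '[[0,-0.3,0,0,0,0,32],[0,-0.3,0,0,0,0,32],[0,-0.2,0,0,0,0,32],[0,0,0,0,0,0,32]]'; python3 q.py; python3 -m jog '[[0,0,0.2,0,0,0,32],[0,0,0.2,0,0,0,32],[0,0,0,0,0,0,32],[0,0,0,0,0,0,32]]'
```

```text
clock: 11.55
eef_pos: [509.3, 9.3, 71.0]
eef_rot: [3.141, 0.0, 0.049]
wrist_force: [0.4, -0.3, 0.5]
finger_gap: 30.1
t 11.55 pos [509.3   9.3  71. ] rpy [3.1414e+00 1.0000e-04 4.8900e-02] F [ 0.4 -0.3  0.5] gap 30.1
tool r 167.3 tool q deg 18.58 yaw-q 19.94 jts [-0.05  0.37  1.77 -0.    1.    1.47]
clock: 11.95
eef_pos: [509.4, 9.1, 67.0]
eef_rot: [3.142, -0.0, 0.049]
wrist_force: [-1.3, -0.7, 3.1]
finger_gap: 30.1
```

The plate meets the fingers at z of about 67, so it's fully up (it would be at about 61 if it were still resting on the latch plate). Now I'll retreat and check.

```bash
python3 -m jog '[[0,0,-0.5,0,0,0,32],[0,0,-2,0,0,0,32],[0,0,-4,0,0,0,32],[0,0,-4.5,0,0,0,32],[-2,3,-2,0,0,0,32],[-2,4,0,0,0,0,32],[-2,4,0,0,0,0,32],[-2,4,0,0,0,0,32]]';python3 -m jog '[[-1,4,0,0,0,0,32],[-1,4,0,0,0,0,32],[-1,4,0,0,0,0,32],[0,4,0,0,0,0,32],[0,0,0,0,0,0,32],[0,0,0,0,0,0,32]]'; python3 ang.py
python3 - <<'E'
from h import *
C={n:vision.camera(n) for n in("top","scene")}
b={n:blobs(C[n],"red",ROI[n])[:1] for n in C}; print(b)
p,e=tri(*[ray(C[n],b[n][0][1]) for n in C]); print("red tri",p.round(1),e)
for n in C:
    q=onplane(C[n],b[n][0][1],88)[:2]-[676.5,13.5]; print(n,np.hypot(*q),np.degrees(np.arctan2(-q[1],-q[0])+.299))
    cv2.imwrite(f"pics/{n}5.png",C[n]["color"])
    x0,y0,x1,y1=ROI[n]; cv2.imwrite(f"pics/{n}5z.png",cv2.resize(C[n]["color"][y0:y1,x0:x1],None,fx=5,fy=5,interpolation=cv2.INTER_CUBIC)[:600,:800])
E
```

```text
clock: 12.75
eef_pos: [435.7, -145.7, 197.4]
eef_rot: [3.141, -0.0, 0.049]
wrist_force: [1.7, 0.2, 0.9]
finger_gap: 30.1
clock: 13.35
eef_pos: [414.2, -305.9, 196.7]
eef_rot: [-3.141, 0.001, 0.047]
wrist_force: [-0.5, -0.3, -0.7]
finger_gap: 30.1
init top (67, np.float32(0.65), np.float64(0.51))
now top (68, np.float32(19.32), np.float64(17.37))
init scene (288, np.float32(3.9), np.float64(2.89))
now scene (277, np.float32(21.58), np.float64(19.71))
{'top': [(24, [312.3, 211.0])], 'scene': [(47, [326.1, 212.7])]}
red tri [512.5  10.9  82.3] 0.8307883782530844
top 164.70972828960612 18.179076584295768
scene 162.0859131152597 17.005002270877924
```

View pics/scene5z.png

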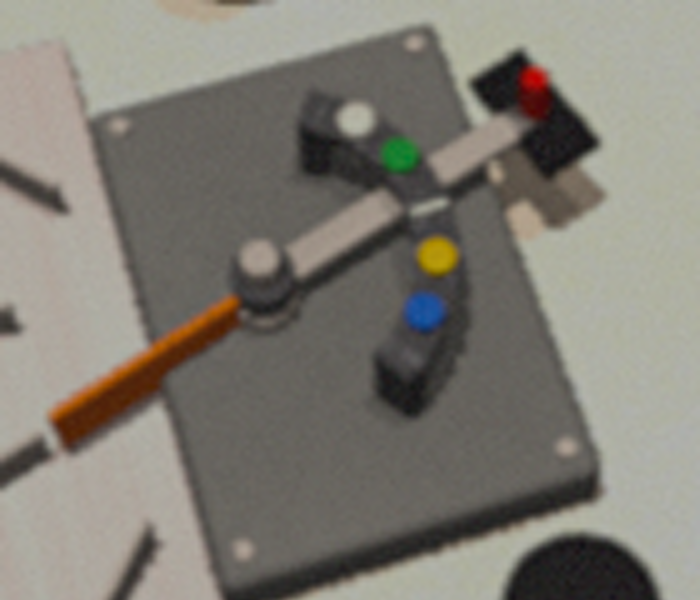

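View pics/top5.png

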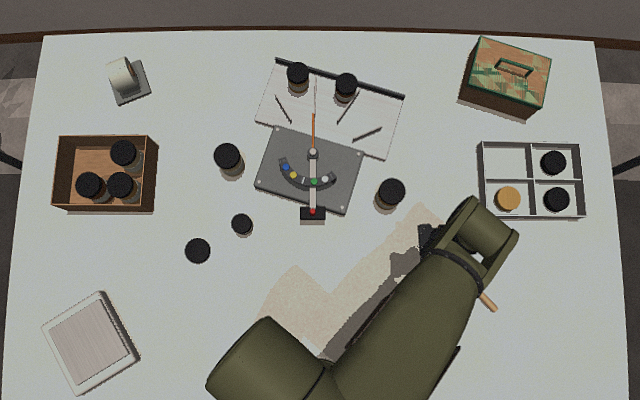

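The scene crop shows the lever under the bar just short of the green tag, with the press plate free. In the top view the jars and lid are at the same pixels as at the start. The lever sits at about 17.4°, roughly 4 mm from directly under the tag. The triangulated red z came out 4 mm low, but the tags carry a similar 3–5 mm offset between the cameras, and the fingers felt the plate at full height. Last, I'll compare the bystanders and hand in.

Run:
```python
from h import *
for n,rois in(("top",dict(sl=(205,135,250,185),sr=(368,170,412,215),front=(225,208,258,240),lid=(180,232,216,268))),("scene",dict(spatula=(262,70,305,150),sr=(245,148,285,196),sl=(315,300,358,345),front=(366,255,400,290),lid=(418,284,458,318)))):
    a=cv2.imread(f"pics/{n}0.png");b=cv2.imread(f"pics/{n}5.png")
    for k,(x0,y0,x1,y1) in rois.items():
        s,_=cv2.phaseCorrelate(*[cv2.cvtColor(i[y0:y1,x0:x1],cv2.COLOR_BGR2GRAY).astype(float) for i in(a,b)]); print(n,k,np.round(s,2))
order.sign_off(); print(monitor.read_state()["clock"])
```

```text
top sl [ 0.53 -0.08]
top sr [0.55 0.63]
top front [-0.05  0.08]
top lid [ 0.05 -0.09]
scene spatula [-0.04 -0.24]
scene sr [-0.07 -0.03]
scene sl [0.54 0.49]
scene front [ 0.07 -0.03]
scene lid [ 0.1  -0.03]
the job is handed in; nothing more can be done
the job is handed in; nothing more can be done
```

The lever looks locked at the green tag and fully up, and I've handed the job in; no verdict was reported. I straddled the post with the fingers held loosely about 30 mm apart, pressed the plate about 10 mm down and swung it to about 12.5°. Then I let it up and slid it slowly by the post alone until it caught.

**Last checks**
- **Angle:** the lever sits at about 17.4°, which puts its mark roughly 4 mm from directly under the tag (limit 11 mm).
- **Height:** the fingers met the plate at z of about 67 mm with 3 N, almost the same as at the start (67.5 mm), so it is sprung fully up.
- **Forces:** the highest wrist reading I saw was about 16 N sideways, when the tooth caught. I only read it at the end of each move, so a brief higher peak could have gone unseen.
- **Bystanders:** the jars, lid and spatula show no shift beyond image noise (under 1 pixel).
- **Robot:** it stopped well clear of everything. The job was handed in roughly 14 s into the 40 s allowed.

**One check that disagreed:** finding the post's height from the two cameras gave about 4 mm lower than at the start. The fixed tags show a similar 3–5 mm offset between the cameras, so I relied on the height felt with the fingers.

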